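# Put the rings on two injection-screw tips

## Robot

A 7-joint arm with a two-finger parallel gripper is mounted at the origin on the work surface. World frame = base frame: x ahead of the robot, y to its left, z up, the work surface at z = 0. Lengths are in mm, angles in rad, forces in N, time in s.
With the tool pointing down it reaches from about 350 to 900 mm from the base axis. Payload 7.2 kg.
Tool frame: the origin (TCP) lies on the centre line of the jaws, within the pads' length; the fingertips stand 11 mm ahead of it and the grasp point (between the pads) lies 8 mm behind it; z points along the fingers, y is the line along which they close (so a half turn about z gives the same grasp; the last joint's range is limited). The gripper opens to 88 mm and grips with 3 to 60 N. Pads are 20 mm wide; open, the fingers measure 115 mm over their backs; the gripper's body (75 mm by 178 mm) begins 61 mm behind the grasp point.
Start: joints at [-1.219, 0.411, -0.013, 1.596, 0.006, 1.134, -0.082], TCP at [254.745, 570.731, 233.653] pointing down, gripper open.
Joint ranges: [-2.95, 2.95], [-0.29, 1.99], [-1.47, 1.44], [0.14, 2.54], [-1.03, 4.17], [0.13, 1.85], [-2.86, 2.86]. Speed limits (rad/s): [2.39, 2.39, 3.01, 3.01, 3.14, 3.14, 3.14].

## Interface

Orientations are given as a rotation vector (axis times angle).
In Python, from rig import r gives the robot as it stands.
- The arm moves only by the tool step_arm, never from a script. Its argument "rows" is a list of rows, each a list of 7 numbers: the turn, a rotation vector about the world's x, y, z in rad, then the shift along the world's x, y, z in units of 40 mm (1.0 is 40 mm), then the opening, from 0 (shut) to 1 (fully open). In form: [[wx, wy, wz, tx, ty, tz, claw], ...]. A call has 1 to 10 rows; each row shifts and turns the commanded pose from where the row before left it; what a row does not reach is not made up. A row lasts 1/10 s, in which the tool goes at most 50 mm and 8.59 degrees, less where a joint would pass 70% of its speed; a pose out of reach is approached as far as the arm can. A call is refused whole if a number of a shift passes 1 or a number of a turn 0.15, either way. A call with a gripper value outside its range is refused whole. The fingers move at their own pace and stop on an object; "squeeze" is the grip in N (left out, the last holds). Time passes only in rows, so rows that do not move let the fingers close. It gives the time, the measured TCP pose, the force, the opening and the grip force at its end, in the units of the state.
- r.sense(): the state, without advancing time (a new reading comes with each control period).
- r.camera(name): name is "scene" or "top"; returns the picture (384x512x3 uint8, red, green, blue); there is no depth.
- r.camera_params(name): a dict with "fx", "fy", "cx", "cy" (pixels), "cam_to_world" (4x4, takes a point from camera to world coordinates). Camera axes: x right, y up, looking along -z (the intrinsics and any distortion apply to the point x, -y, -z); pixel columns grow to the right and rows downward; lengths in mm; the calibration is good to about 2 mm. A picture is of the moment at which its call begins. camera_params takes no time and is no camera call.
- r.job_done(): hands the job in; it is judged then, once.
The state is a dict: "clock": time; "joint_pos": joint angles; "qd": joint speeds; "joint_efforts": joint torques, N m; "position": TCP position; "orientation": TCP orientation; "force": force on the tool from outside, world axes, zero at the start; "ft_torque": the same for the moment, N m; "opening": opening from 0.0 (shut) to 1.0 (fully open); "grasp_force": force on a finger pad.
Only numpy, scipy, OpenCV 4.12 (cv2) and the standard library are available. Lean on these libraries where they do the work, as an engineer would, in place of code of your own. Each camera call takes 0.05 s, during which the arm holds its last target. There are 200 camera calls.

## Task

Two injection-screw tips, a large and a small one, stand nose-down in wooden blocks. Put the rings of its own size on each tip, in this order: first the tall, thin-walled sliding ring, down over the stem until it lies flat on the winged shoulder, then the short, thick-walled seat ring, down over the threaded end until it sits flat on the step at the end of the stem. Their faces are ground, so lower every ring until it rests before letting go, never drop it onto the tip, and leave the other things on the bench where they are.

Things in the scene. Friction and masses are not known exactly. Their poses are not given: they have to be found in the camera images.
- large_tip: large steel screw tip, fixed nose down in a 100 x 100 x 24 mm wooden block; origin: centre of the block's underside, on the axis, z up. Above it: winged shoulder, diameter 56, flat top at 50 mm (sliding ring rests here); stem, diameter 34, up to the flat step at 86 mm (seat ring rests here); threaded shank, diameter 22, to 114 mm, last 7 mm tapered to diameter 12
- small_tip: small steel screw tip, fixed nose down in a 85 x 85 x 24 mm wooden block; origin: centre of the block's underside, on the axis, z up. Above it: winged shoulder, diameter 42, flat top at 42 mm (sliding ring rests here); stem, diameter 24, up to the flat step at 73 mm (seat ring rests here); threaded shank, diameter 14, to 95 mm, last 7 mm tapered to diameter 8
- large_sliding_ring: large sliding ring: plain steel sleeve lying flat on the bench, bore upright; outer diameter 60 mm, bore 42 mm, height 30 mm, 0.34 kg; the same either way up; origin: centre of its underside, z along the bore
- large_seat_ring: large seat ring: short thick-walled steel ring lying flat on the bench; outer diameter 56 mm, bore 26 mm, height 14 mm, 0.21 kg; the same either way up; origin: centre of its underside, z along the bore
- small_sliding_ring: small sliding ring: plain steel sleeve lying flat on the bench, bore upright; outer diameter 44 mm, bore 32 mm, height 26 mm, 0.15 kg; the same either way up; origin: centre of its underside, z along the bore
- small_seat_ring: small seat ring: short thick-walled steel ring lying flat on the bench; outer diameter 42 mm, bore 18 mm, height 12 mm, 0.10 kg; the same either way up; origin: centre of its underside, z along the bore
- grid_stack: strapped stack of white moulded grid panels, 120 x 120 x 72 mm, loose on the bench beyond the work, to be left alone; origin: centre of its underside
- paste_jar: white plastic jar of assembly paste with a black lid, diameter 62 mm, height 62 mm, loose on the bench, to be left alone; origin: centre of its underside
- spanner: steel spanner 190 mm long lying on the bench, loose, to be left alone; origin: middle of its underside, x along it
There are look-alikes about, which are no part of the job. Leave any orange or pink look-alike of the large_tip alone.

How it is judged (in metres and radians):
At the end, for the whole second after the job is handed in: Each ring is on the tip of its own size, sliding rings on the shoulder (50 or 42 mm up), seat rings on the step (86 or 73 mm up): each within 3 mm of that height and 7 mm of the axis, tilted under 0.08 rad, at rest (under 0.02 m/s) and released (horizontal distance between each of large_sliding_ring, large_seat_ring and large_tip below 0.007 m and z of large_sliding_ring in the frame of large_tip between 0.047 and 0.053 m and angle between each of large_sliding_ring, large_seat_ring, small_sliding_ring, small_seat_ring's own z axis and vertical below 0.08 rad and linear speed of each of large_sliding_ring, large_seat_ring, small_sliding_ring, small_seat_ring below 0.02 m/s and contact force between the fingers and large_sliding_ring below 0.05 N and z of large_seat_ring in the frame of large_tip between 0.083 and 0.089 m and contact force between the fingers and large_seat_ring below 0.05 N and horizontal distance between each of small_sliding_ring, small_seat_ring and small_tip below 0.007 m and z of small_sliding_ring in the frame of small_tip between 0.039 and 0.045 m and contact force between the fingers and small_sliding_ring below 0.05 N and z of small_seat_ring in the frame of small_tip between 0.07 and 0.076 m and contact force between the fingers and small_seat_ring below 0.05 N); the robot touches nothing.
It fails at once if a ring was dropped onto its tip (faster than 0.5 m/s while on the tip) ((horizontal distance between large_sliding_ring and large_tip below 0.008 m and z of large_sliding_ring in the frame of large_tip below 0.114 m and linear speed of large_sliding_ring above 0.5 m/s) or (horizontal distance between large_seat_ring and large_tip below 0.008 m and z of large_seat_ring in the frame of large_tip below 0.114 m and linear speed of large_seat_ring above 0.5 m/s) or (horizontal distance between small_sliding_ring and small_tip below 0.008 m and z of small_sliding_ring in the frame of small_tip below 0.095 m and linear speed of small_sliding_ring above 0.5 m/s) or (horizontal distance between small_seat_ring and small_tip below 0.008 m and z of small_seat_ring in the frame of small_tip below 0.095 m and linear speed of small_seat_ring above 0.5 m/s)).
It fails at once if the panel stack, the jar or the spanner was moved more than 25 mm (distance of any of grid_stack, paste_jar, spanner from where it was at the start of the episode above 0.025 m).
It also fails if it takes over 96 s, if anything falls off the work surface, if the arm or the gripper's body presses on something with over 40 N, if the wrist force passes 120 N, or if a joint passes its speed limit or range.

## Working session

There is one attempt and no reset: what is moved stays moved. The work goes in short steps, Python scripts to look and compute and a tool call to move; the robot and the scene stay as the last step left them, time stands still between calls to the robot, and variables do not carry over. Pictures are saved under pics/ and viewed, at most 14 in all, crops included, and the job is handed in when it is done.

Besides the shell and the picture viewer there is one more tool, called after "Call:" as name([rows], argument=value, ...), one row to a line, values as JSON. step_arm: Moves the arm, as the interface text tells. Its arguments: {"type":"object","properties":{"rows":{"type":"array","items":{"type":"array","items":{"type":"number"}}},"squeeze":{"type":"number"}},"required":["rows"]}

```bash
ls; mkdir -p pics
python3 - <<'E'
from rig import r
import cv2
for n in("scene","top"):
    im=r.camera(n); cv2.imwrite(f"pics/{n}0.png",cv2.cvtColor(im,cv2.COLOR_RGB2BGR))
    p=r.camera_params(n); print(n,{k:(v if not hasattr(v,'round') else v.round(3).tolist() if hasattr(v,'tolist') else v) for k,v in p.items()})
print(r.sense())
E
```

```text
pics
scene {'fx': 414.2268902293535, 'fy': 414.2268902293535, 'cx': 256.7870370776461, 'cy': 187.27749935121543, 'cam_to_world': [[-0.69, -0.571, 0.444, 1066.305], [0.723, -0.56, 0.404, 596.54], [0.017, 0.6, 0.8, 971.848], [0.0, 0.0, 0.0, 1.0]]}
top {'fx': 374.31538331821736, 'fy': 374.31538331821736, 'cx': 257.6366965837711, 'cy': 187.9850356550676, 'cam_to_world': [[0.089, 0.976, -0.199, 311.716], [-0.996, 0.088, -0.016, 109.831], [0.002, 0.199, 0.98, 1171.011], [0.0, 0.0, 0.0, 1.0]]}
{'clock': 0.1, 'joint_pos': array([-1.21920372,  0.41183445, -0.01269643,  1.59691917,  0.005585  ,
        1.13435094, -0.08220315]), 'qd': array([-1.98446073e-03, -1.26164008e-03, -1.67709120e-03, -1.39314118e-03,
       -1.56597844e-03, -8.67889346e-05,  5.95525446e-04]), 'joint_efforts': array([ 2.30686106e-03, -5.89091921e+01,  6.43737037e-01, -2.91710222e+01,
       -5.37672476e-02,  1.44188275e-02,  3.53885923e-05]), 'position': array([254.59129142, 570.31515304, 232.90106076]), 'orientation': array([-6.54532808e-01, -3.07243454e+00,  2.29509505e-03]), 'force': array([ 0.43475815,  0.13464188, -0.55670881]), 'ft_torque': array([ 0.00610535,  0.00850674, -0.00546949]), 'grasp_force': 0.0, 'opening': 1.000830470281775}
```

View pics/scene0.png

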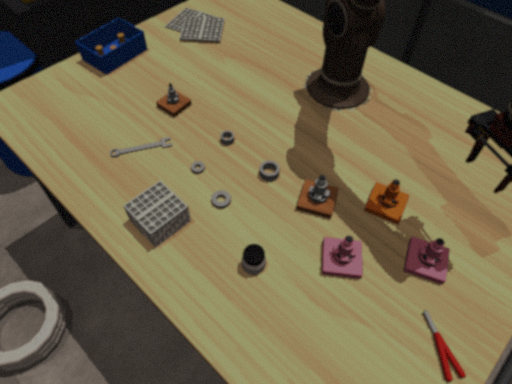

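View pics/top0.png

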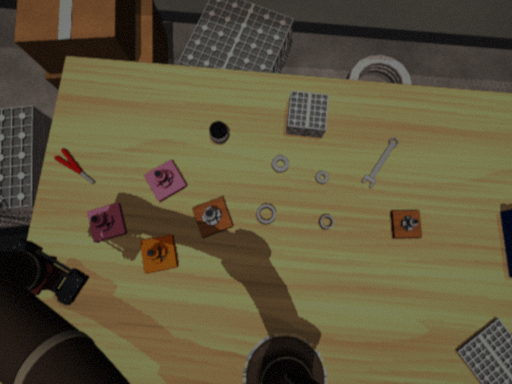

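Run:
```python
import cv2,numpy as np
t=cv2.imread("pics/top0.png");s=cv2.imread("pics/scene0.png")
C=lambda im,x,y:cv2.resize(im[y-24:y+24,x-24:x+24],(260,260),interpolation=cv2.INTER_CUBIC)
a=np.hstack([C(t,212,216),C(t,406,223),C(t,158,252)])
b=np.hstack([C(t,266,213),C(t,280,163),C(t,326,221)])
cv2.imwrite("pics/m1.png",np.vstack([a,b]))
a=np.hstack([C(s,318,196),C(s,173,100),C(s,388,200)])
b=np.hstack([C(s,269,171),C(s,221,199),C(s,228,138)])
cv2.imwrite("pics/m2.png",np.vstack([a,b]))
```

```text
(no output)
```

View pics/m1.png

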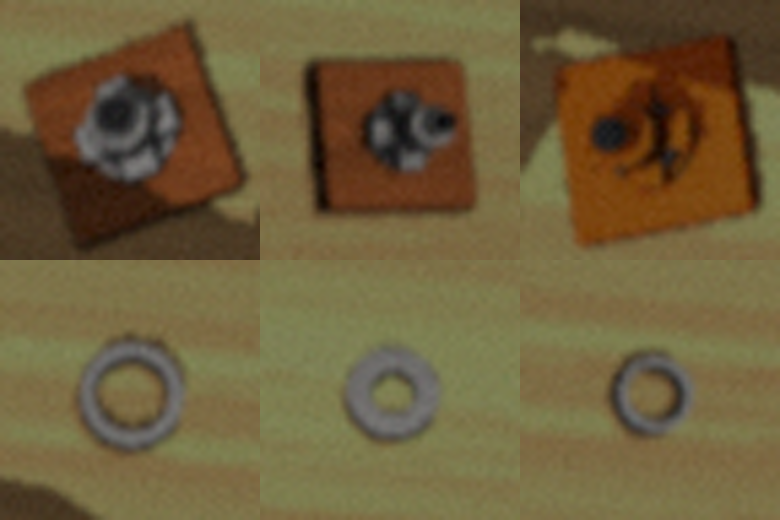

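View pics/m2.png

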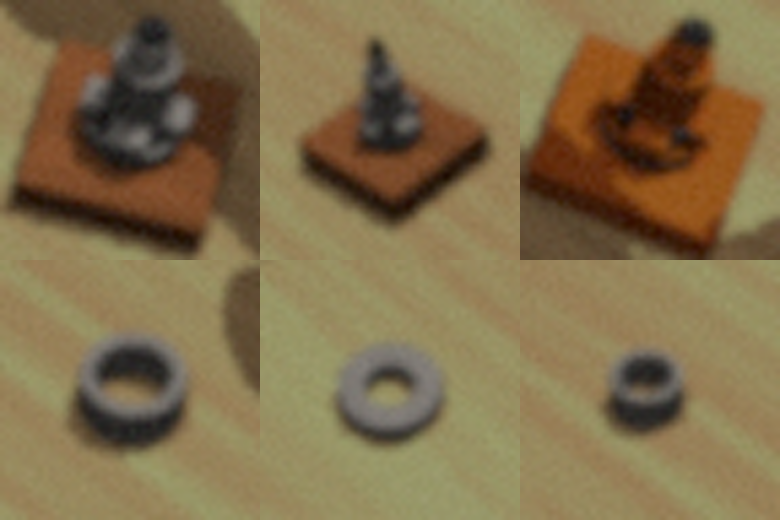

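Large_tip candidates (top view): (212,216) steel on brown wood, (158,252) orange, (165,180) and (106,222) pink. Only (212,216) has the right steel colour, and the crop confirms it. The small tip is at (406,223). Rings: large sliding (266,213), large seat (280,163), small sliding (326,221), small seat (322,177).

```bash
cat > h.py <<'E'
import cv2,numpy as np
from rig import r
def ray(n,u,v,z):
    p=r.camera_params(n);T=np.array(p["cam_to_world"])
    d=T[:3,:3]@np.array([(u-p["cx"])/p["fx"],-(v-p["cy"])/p["fy"],-1]);o=T[:3,3]
    return (o+d*(z-o[2])/d[2]).round(1)
def blob(im,x,y,kind,w=24):
    K=8;c=cv2.resize(im[y-w:y+w,x-w:x+w],None,fx=K,fy=K,interpolation=cv2.INTER_CUBIC)
    h=cv2.cvtColor(cv2.GaussianBlur(c,(0,0),4),cv2.COLOR_BGR2HSV)
    lab=cv2.cvtColor(cv2.GaussianBlur(c,(0,0),4),cv2.COLOR_BGR2LAB).astype(int)
    m=(lab[...,2]<138) if kind=="ring" else (lab[...,1]>136)
    cs,_=cv2.findContours(m.astype(np.uint8),cv2.RETR_EXTERNAL,cv2.CHAIN_APPROX_NONE)
    q=cv2.convexHull(max(cs,key=cv2.contourArea));M=cv2.moments(q)
    f=lambda p:(p+.5)/K-.5+np.array([x-w,y-w])
    return f(np.array([M["m10"],M["m01"]])/M["m00"]),f(q[:,0].astype(float)),M["m00"]/K/K
E
python3 - <<'E'
from h import *
t=cv2.imread("pics/top0.png");s=cv2.imread("pics/scene0.png")
for n,h,a,b,k in [("Lsl",15,(266,213),(269,171),"ring"),("Lse",7,(280,163),(221,199),"ring"),("Ssl",13,(326,221),(228,138),"ring"),("Sse",6,(322,177),(198,168),"ring"),("Ltip",12,(212,216),(318,199),"b"),("Stip",12,(406,223),(173,104),"b")]:
    for cam,im,p in(("top",t,a),("scene",s,b)):
        c,q,A=blob(im,*p,k); P=np.array([ray(cam,*x,2*h)[:2] for x in q],np.float32)
        print(n,cam,c.round(1),ray(cam,*c,h),round(A), [np.round(v,1) for v in cv2.minAreaRect(P)])
E
```

```text
Lsl top [265.9 213.5] [467.7  96.   15. ] 296 [array([465.8,  96.5]), array([57.4, 61.6]), np.float64(83.3)]
Lsl scene [268.9 170.5] [465.1  95.5  15. ] 315 [array([474.2, 102.9]), array([76. , 55.6]), np.float64(37.3)]
Lse top [280.  163.3] [634.9  64.5   7. ] 218 [array([633.2,  64.5]), array([54.2, 53.6]), np.float64(5.1)]
Lse scene [220.5 198.9] [633.4  63.9   7. ] 249 [array([636.3,  67.6]), array([58.5, 52.2]), np.float64(46.2)]
Ssl top [326.  221.4] [460.2 -91.9  13. ] 163 [array([458.5, -89.5]), array([42.6, 45.1]), np.float64(49.6)]
Ssl scene [226.8 137.5] [458.2 -92.6  13. ] 147 [array([466.3, -82.9]), array([60.9, 38.9]), np.float64(46.7)]
Sse top [321.7 176.8] [602.4 -71.7   6. ] 122 [array([600.9, -70.6]), array([39. , 40.6]), np.float64(53.1)]
Sse scene [197.3 167.1] [601.  -72.3   6. ] 114 [array([603.7, -68.4]), array([44. , 37.6]), np.float64(52.4)]
Ltip top [212.2 216.5] [443.8 261.5  12. ] 1033 [array([441.8, 260.1]), array([100.7, 101.7]), np.float64(26.7)]
Ltip scene [317.4 197.4] [439.  259.8  12. ] 1078 [array([443.7, 262.5]), array([110.4, 101.1]), np.float64(27.1)]
Stip top [406.3 223.8] [ 474.9 -340.7   12. ] 773 [array([ 473.7, -336. ]), array([85.7, 87.2]), np.float64(6.3)]
Stip scene [173.5 102.2] [ 470.7 -341.5   12. ] 466 [array([ 475.7, -332.9]), array([92.9, 94.4]), np.float64(8.2)]
```

Call:
step_arm([
  [0,0,0.042,0.53,-1,0,1],
  [0,0,0.042,0.53,-1,0,1],
  [0,0,0.042,0.53,-1,0,1],
  [0,0,0.042,0.53,-1,0,1],
  [0,0,0.042,0.53,-1,0,1],
  [0,0,0.042,0.53,-1,0,1],
  [0,0,0.042,0.53,-1,0,1],
  [0,0,0.042,0.53,-1,0,1],
  [0,0,0.042,0.53,-1,0,1],
  [0,0,0.042,0.53,-1,0,1],
], squeeze=10)

```text
clock: 1.1
position: [467.1, 168.9, 233.6]
orientation: [0.003, -3.141, -0.0]
force: [0.5, 0.8, 0.7]
opening: 0.998
grasp_force: 0.0
```

Call:
step_arm([
  [0,0,0,0,-0.92,0,1],
  [0,0,0,0,-0.91,0,1],
  [0,0,0,0,0,-1,1],
  [0,0,0,0,0,-1,1],
  [0,0,0,0,0,-1,1],
  [0,0,0,0,0,-1,1],
  [0,0,0,0,0,-0.7,1],
  [0,0,0,0,0,-0.4,1],
  [0,0,0,0,0,0,1],
  [0,0,0,0,0,0,1],
])

```text
clock: 2.1
position: [466.7, 97.4, 29.7]
orientation: [0.0, -3.141, 0.0]
force: [0.3, 0.2, 0.9]
opening: 1.0
grasp_force: 0.0
```

Call:
step_arm([
  [0,0,0,0,-0.04,-0.2,1],
  [0,0,0,0,0,-0.14,1],
  [0,0,0,0,0,0,0.6],
  [0,0,0,0,0,0,0.5],
  [0,0,0,0,0,0,0.5],
  [0,0,0,0,0,0,0.5],
  [0,0,0,0,0,0,0.5],
  [0,0,0,0,0,0,0.5],
], squeeze=10)

```text
clock: 2.9
position: [466.9, 95.9, 16.3]
orientation: [-0.0, 3.141, 0.0]
force: [-0.3, -0.1, 2.9]
opening: 0.688
grasp_force: 10.0
```

Call:
step_arm([
  [0,0,0,0,0,0,1],
  [0,0,0,0,0,0,1],
  [0,0,0.14,0,0,0,1],
  [0,0,0.15,0,0,0,1],
  [0,0,0.15,0,0,0,1],
  [0,0,0.15,0,0,0,1],
  [0,0,0.15,0,0,0,1],
  [0,0,0.15,0,0,0,1],
  [0,0,0.15,0,0,0,1],
  [0,0,0.15,0,0,0,1],
])

```text
clock: 3.9
position: [466.7, 95.9, 16.0]
orientation: [1.769, -2.596, -0.0]
force: [0.7, -1.6, 0.8]
opening: 0.998
grasp_force: 0.0
```

Call:
step_arm([
  [0,0,0.15,0,0,0,1],
  [0,0,0.15,0,0,0,1],
  [0,0,0.08,0,0,0,1],
  [0,0,0,0,0,0,1],
  [0,0,0,0,0,0,0.6],
  [0,0,0,0,0,0,0.5],
  [0,0,0,0,0,0,0.5],
  [0,0,0,0,0,0,0.5],
], squeeze=25)

```text
clock: 4.7
position: [466.7, 96.0, 16.1]
orientation: [2.22, -2.223, 0.0]
force: [-0.1, 1.0, 0.1]
opening: 0.676
grasp_force: 25.2
```

Run:
```python
from h import *
print(r.sense()["joint_pos"].round(2))
```

```text
[-0.08  0.5  -0.28  2.12  0.26  0.55  2.6 ]
```

Call:
step_arm([
  [0,0,0,0,0,0.5,0.5],
  [0,0,0,0,0,1,0.5],
  [0,0,0,0,0,1,0.5],
  [0,0,0,0,0,1,0.5],
  [0,0,0,0,0,0,0.5],
])

```text
clock: 5.2
position: [469.3, 96.8, 160.6]
orientation: [-2.216, 2.218, -0.007]
force: [1.2, 0.9, -3.1]
opening: 0.675
grasp_force: 25.0
```

Run:
```python
from h import *
t=cv2.imread("pics/top0.png");s=cv2.imread("pics/scene0.png")
def dark(im,x,y,w=5,th=70):
    K=8;c=cv2.resize(cv2.cvtColor(im,cv2.COLOR_BGR2GRAY)[y-w:y+w+1,x-w:x+w+1],None,fx=K,fy=K,interpolation=cv2.INTER_CUBIC)
    m=(c<th).astype(np.uint8); n,l,st,ce=cv2.connectedComponentsWithStats(m)
    return [((ce[i]+.5)/K-.5+[x-w,y-w],st[i,4]/64) for i in range(1,n) if st[i,4]>100],int(c.min())
for n,cam,im,p,z in[("L","top",t,(210,213),114),("L","scene",s,(322,177),114),("S","top",t,(412,222),95),("S","scene",s,(170,86),95)]:
    for th in(60,75):
        q,mn=dark(im,*p,th=th)
        for c,A in q: print(n,cam,th,c.round(1),round(A,1),ray(cam,*c,z),mn)
```

```text
L top 60 [210.1 211.6] 55.5 [445.4 255.8 114. ] 25
L top 60 [214.7 216.9] 5.3 [431.6 240.9 114. ] 25
L top 75 [210.4 212.3] 79.2 [443.7 254.6 114. ] 25
L scene 60 [321.2 178.2] 34.7 [449.5 263.8 114. ] 27
L scene 75 [321.4 178.1] 64.9 [449.1 263.9 114. ] 27
S top 60 [408.6 222.1] 37.5 [ 468.9 -314.8   95. ] 8
S top 60 [414.7 220.6] 25.0 [ 474.8 -332.3   95. ] 8
S top 75 [411.8 221.7] 100.0 [ 471.  -324.2   95. ] 8
S scene 60 [170.3  86.7] 7.9 [ 482.3 -324.7   95. ] 40
S scene 75 [170.2  87.6] 19.3 [ 485.2 -321.8   95. ] 40
S scene 75 [173.3  91.1] 2.4 [ 488.9 -301.5   95. ] 40
```

```bash
cat > ov.py <<'E'
from h import *
def proj(n,P):
    p=r.camera_params(n);T=np.linalg.inv(np.array(p["cam_to_world"]));q=T[:3,:3]@P+T[:3,3]
    return np.array([p["cx"]+p["fx"]*q[0]/-q[2],p["cy"]-p["fy"]*q[1]/-q[2]])
def panel(im,cam,xy,yaw,b,circs,off=(0,0)):
    xy=np.array(xy)+off;K=9;c0=np.round(proj(cam,np.array([*xy,40]))).astype(int);w=22,16
    o=c0-w;c=cv2.resize(im[o[1]:c0[1]+w[1],o[0]:c0[0]+w[0]],None,fx=K,fy=K,interpolation=cv2.INTER_CUBIC)
    c=cv2.convertScaleAbs(c,alpha=1.5,beta=10)
    f=lambda x,y,z:((proj(cam,np.array([x,y,z]))-o+.5)*K-.5).round().astype(int)
    a=np.linspace(0,2*np.pi,60)
    for R,z,col in circs: cv2.polylines(c,[np.array([f(xy[0]+R*np.cos(t),xy[1]+R*np.sin(t),z) for t in a])],True,col,1)
    for z in(0,24):
        h=b/2*2**.5; cv2.polylines(c,[np.array([f(xy[0]+h*np.cos(yaw+np.pi/4+i*np.pi/2),xy[1]+h*np.sin(yaw+np.pi/4+i*np.pi/2),z) for i in range(4)])],True,(255,255,0),1)
    return c
L=[(28,50,(0,255,0)),(17,86,(0,0,255)),(6,114,(255,0,255))];S=[(21,42,(0,255,0)),(12,73,(0,0,255)),(4,95,(255,0,255))]
E
python3 - <<'E'
from ov import *
t=cv2.imread("pics/top0.png");s=cv2.imread("pics/scene0.png")
d=np.deg2rad
A=np.hstack([panel(t,"top",(441.6,260.7),d(26.7),100,L,(1,0)),panel(t,"top",(472.7,-337.5),d(6.3),85,S,(1,0))])
B=np.hstack([panel(s,"scene",(441.6,260.7),d(26.7),100,L,(-1.6,-.5)),panel(s,"scene",(472.7,-337.5),d(6.3),85,S,(-1.6,-.5))])
cv2.imwrite("pics/ov.png",np.vstack([A,B]))
print(A.shape)
E
```

```text
(288, 792, 3)
```

View pics/ov.png

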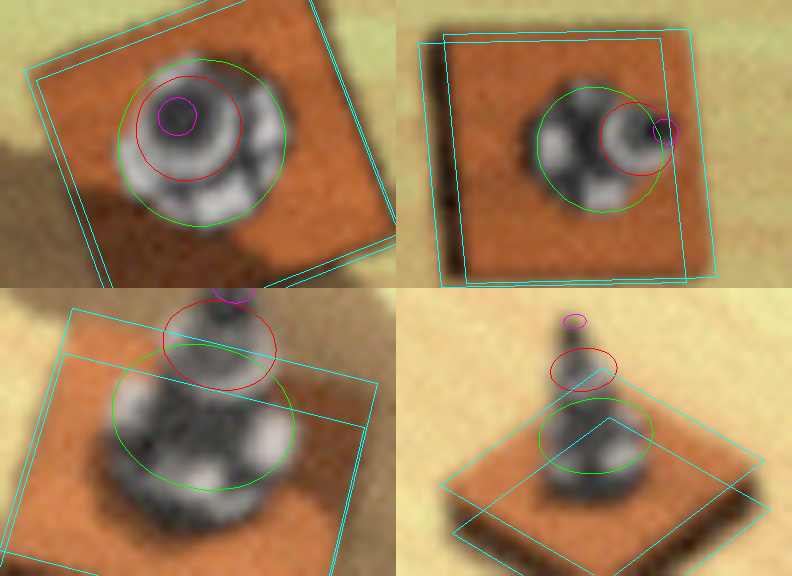

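Call:
step_arm([
  [0,0,0,-0.1,0.5,0,0.5],
  [0,0,0,-0.2,1,0,0.5],
  [0,0,0,-0.2,1,0,0.5],
  [0,0,0,-0.13,1,0,0.5],
  [0,0,0,0,0.62,0,0.5],
  [0,0,0,0,0,0,0.5],
  [0,0,0,0,0,0,0.5],
  [0,0,0,0,0,0,0.5],
])

```text
clock: 6.0
position: [441.3, 259.2, 155.1]
orientation: [2.218, -2.222, 0.0]
force: [0.1, 0.2, -3.5]
opening: 0.68
grasp_force: 25.0
```

Call:
step_arm([
  [0,0,0,0,0.04,0,0.5],
  [0,0,0,0,0,-0.4,0.5],
  [0,0,0,0,0,-0.4,0.5],
  [0,0,0,0,0,-0.4,0.5],
  [0,0,0,0,0,0,0.5],
  [0,0,0,0,0,0,0.5],
])

```text
clock: 6.6
position: [441.7, 261.8, 108.2]
orientation: [2.219, -2.223, -0.0]
force: [0.9, -0.5, -3.1]
opening: 0.676
grasp_force: 25.0
```

Call:
step_arm([
  [0,0,0,0,0,-0.2,0.5],
  [0,0,0,0,0,-0.2,0.5],
  [0,0,0,0,0,0,0.5],
  [0,0,0,0,0,0,0.5],
])

```text
clock: 7.0
position: [441.4, 262.3, 91.9]
orientation: [2.221, -2.222, -0.0]
force: [0.8, 0.9, -3.3]
opening: 0.68
grasp_force: 25.0
```

Call:
step_arm([
  [0,0,0,0,-0.03,-0.25,0.5],
  [0,0,0,0,0,-0.2,0.5],
  [0,0,0,0,0,-0.1,0.5],
  [0,0,0,0,0,0,0.5],
  [0,0,0,0,0,0,0.5],
])

```text
clock: 7.5
position: [441.5, 261.2, 69.9]
orientation: [2.221, -2.222, -0.0]
force: [-0.2, -0.8, -2.9]
opening: 0.681
grasp_force: 25.0
```

Call:
step_arm([
  [0,0,0,0,0,-0.05,0.5],
  [0,0,0,0,0,-0.04,0.5],
  [0,0,0,0,0,0,0.5],
])

```text
clock: 7.8
position: [441.5, 261.1, 66.3]
orientation: [2.221, -2.222, -0.0]
force: [-0.3, -0.2, -4.1]
opening: 0.675
grasp_force: 25.0
```

Call:
step_arm([
  [0,0,0,0,0,-0.03,0.5],
  [0,0,0,0,0,0,0.5],
  [0,0,0,0,0,0,0.5],
])

```text
clock: 8.1
position: [441.7, 261.2, 66.1]
orientation: [-2.221, 2.222, -0.001]
force: [-2.5, -2.3, 5.2]
opening: 0.675
grasp_force: 25.0
```

Call:
step_arm([
  [0,0,0,0,0,0,0.75],
  [0,0,0,0,0,0,0.85],
  [0,0,0,0,0,0,0.9],
  [0,0,0,0,0,0.3,0.9],
  [0,0,0,0,0,0.7,0.9],
  [0,0,0,0,0,1,1],
  [0,0,-0.1,0.5,-0.3,0.3,1],
  [0,0,-0.14,0.9,-0.8,0,1],
  [0,0,-0.14,0.9,-0.8,0,1],
  [0,0,-0.14,0.9,-0.8,0,1],
])

```text
clock: 9.1
position: [570.9, 152.1, 158.7]
orientation: [-1.567, 2.721, -0.0]
force: [0.4, 0.7, -0.2]
opening: 0.998
grasp_force: 0.0
```

Call:
step_arm([
  [0,0,-0.15,0.8,-0.8,0,1],
  [0,0,-0.15,0.5,-0.8,0,1],
  [0,0,-0.15,0.3,-0.6,0,1],
  [0,0,-0.15,0,0,0,1],
  [0,0,-0.15,0,0,0,1],
  [0,0,-0.15,0,0,0,1],
  [0,0,-0.15,0,0,0,1],
  [0,0,0,0,0,0,1],
  [0,0,0,0,0,0,1],
])

```text
clock: 10.0
position: [633.6, 65.5, 157.8]
orientation: [-0.008, 3.141, 0.001]
force: [0.8, -0.5, 0.0]
opening: 1.002
grasp_force: 0.0
```

Run:
```python
from ov import *
t=cv2.cvtColor(r.camera("top"),cv2.COLOR_RGB2BGR);s=cv2.cvtColor(r.camera("scene"),cv2.COLOR_RGB2BGR)
cv2.imwrite("pics/t1.png",t);cv2.imwrite("pics/s1.png",s)
q=[(30,80,(0,255,0)),(11,107,(255,0,255))]
A=np.hstack([panel(t,"top",(441.6,261.),.466,100,q,(1,0)),panel(s,"scene",(441.6,261),.466,100,q,(-1.6,-.5))])
cv2.imwrite("pics/ov1.png",A)
print(r.sense()["joint_pos"].round(2))
for c,im,p in (("top",t,(280,163)),("scene",s,(221,199))):
    x,_,a=blob(im,*p,"ring");print(x,ray(c,*x,7),a)
```

```text
[-0.19  0.5   0.02  1.65 -0.01  0.99  1.41]
[284.33901355 158.39659001] [652.3  51.8   7. ] 1676.484375
[220.27654448 198.62150429] [633.2  62.5   7. ] 259.8515625
```

View pics/ov1.png

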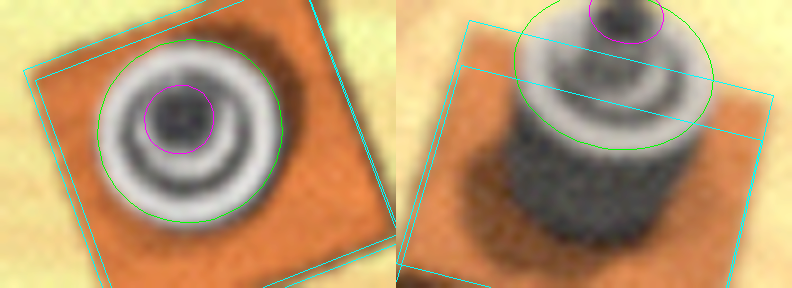

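Top (189,131) and scene crop: the large sliding ring is concentric on the shoulder, and the thread end is at the predicted spot. Now the large seat ring.

Call:
step_arm([
  [0,0,0,0,-0.02,-1,1],
  [0,0,0,0,0,-1,1],
  [0,0,0,0,0,-0.9,1],
  [0,0,0,0,0,-0.4,1],
  [0,0,0,0,0,0,1],
  [0,0,0,0,0,0,1],
])

```text
clock: 10.7
position: [634.4, 64.4, 26.4]
orientation: [-0.001, 3.14, 0.0]
force: [0.5, -0.0, 0.9]
opening: 1.002
grasp_force: 0.0
```

Call:
step_arm([
  [0,0,0,0,0,-0.2,1],
  [0,0,0,0,0,-0.11,1],
  [0,0,0,0,0,0,0.6],
  [0,0,0,0,0,0,0.5],
  [0,0,0,0,0,0,0.5],
  [0,0,0,0,0,0,0.5],
  [0,0,0,0,0,0,0.5],
  [0,0,0,0,0,0,0.5],
], squeeze=10)

```text
clock: 11.5
position: [633.7, 64.3, 13.1]
orientation: [-0.0, 3.141, 0.0]
force: [0.5, -0.1, 2.0]
opening: 0.632
grasp_force: 10.0
```

Call:
step_arm([
  [0,0,0,0,0,0,0.9],
  [0,0,0,0,0,0,0.9],
  [0,0,-0.1,0,0,0,0.9],
  [0,0,-0.15,0,0,0,0.9],
  [0,0,-0.15,0,0,0,0.9],
  [0,0,-0.15,0,0,0,0.9],
  [0,0,-0.15,0,0,0,0.9],
  [0,0,-0.15,0,0,0,0.9],
  [0,0,-0.15,0,0,0,0.9],
  [0,0,-0.15,0,0,0,0.9],
])

```text
clock: 12.5
position: [633.4, 64.5, 12.8]
orientation: [-1.716, -2.631, -0.0]
force: [-0.2, 1.0, -0.1]
opening: 0.902
grasp_force: 0.0
```

Call:
step_arm([
  [0,0,-0.15,0,0,0,0.9],
  [0,0,-0.15,0,0,0,0.9],
  [0,0,-0.12,0,0,0,0.9],
  [0,0,0,0,0,0,0.9],
  [0,0,0,0,0,0,0.6],
  [0,0,0,0,0,0,0.5],
  [0,0,0,0,0,0,0.5],
  [0,0,0,0,0,0,0.5],
  [0,0,0,0,0,0,0.5],
], squeeze=25)

```text
clock: 13.4
position: [633.7, 64.1, 12.9]
orientation: [2.22, 2.223, 0.0]
force: [-0.3, 0.1, -1.2]
opening: 0.632
grasp_force: 25.0
```

Call:
step_arm([
  [0,0,0,0,0,0.5,0.5],
  [0,0,0,0,0,1,0.5],
  [0,0,0,0,0,1,0.5],
  [0,0,0,-0.4,0.4,0.8,0.5],
  [0,0,0,-0.8,0.8,0.1,0.5],
  [0,0,0,-0.8,0.8,0,0.5],
  [0,0,0,-0.8,0.8,0,0.5],
  [0,0,0,-0.8,0.8,0,0.5],
  [0,0,0,-0.8,0.8,0,0.5],
  [0,0,0,-0.4,0.52,0,0.5],
])

```text
clock: 14.4
position: [438.1, 263.3, 148.6]
orientation: [-2.215, -2.225, 0.002]
force: [1.2, 0.2, -1.7]
opening: 0.634
grasp_force: 25.0
```

Call:
step_arm([
  [0,0,0,0,0,0,0.5],
  [0,0,0,0,0,0,0.5],
  [0,0,0,0,0,0,0.5],
])

```text
clock: 14.7
position: [442.3, 260.0, 148.9]
orientation: [2.221, 2.22, -0.0]
force: [-0.7, -0.2, -2.4]
opening: 0.636
grasp_force: 25.0
```

Call:
step_arm([
  [0,0,0,-0.02,0.02,-0.3,0.5],
  [0,0,0,0,0,-0.2,0.5],
  [0,0,0,0,0,0,0.5],
  [0,0,0,0,0,-0.1,0.5],
  [0,0,0,0,0,-0.1,0.5],
  [0,0,0,0,0,0,0.5],
  [0,0,0,0,0,0,0.5],
])

```text
clock: 15.4
position: [440.8, 261.9, 120.8]
orientation: [2.22, 2.223, -0.0]
force: [-0.7, -0.2, -2.2]
opening: 0.636
grasp_force: 25.0
```

Call:
step_arm([
  [0,0,0,0,0,-0.1,0.5],
  [0,0,0,0,0,-0.1,0.5],
  [0,0,0,0,0,0,0.5],
])

```text
clock: 15.7
position: [441.2, 261.5, 112.5]
orientation: [2.22, 2.222, 0.0]
force: [2.7, -1.9, -4.9]
opening: 0.636
grasp_force: 25.0
```

Call:
step_arm([
  [0,0,0,0.01,-0.015,-0.1,0.5],
  [0,0,0,0,0,-0.1,0.5],
  [0,0,0,0,0,0,0.5],
  [0,0,0,0,0,0,0.5],
])

```text
clock: 16.1
position: [441.2, 261.3, 104.7]
orientation: [2.22, 2.222, -0.0]
force: [2.4, -0.7, -4.0]
opening: 0.638
grasp_force: 25.0
```

Call:
step_arm([
  [0,0,0,0,0,-0.1,0.5],
  [0,0,0,0,0,0,0.5],
  [0,0,0,0,0,0,0.5],
])

```text
clock: 16.4
position: [441.2, 261.3, 100.7]
orientation: [2.22, 2.223, -0.0]
force: [2.8, -0.9, -3.2]
opening: 0.632
grasp_force: 25.0
```

Call:
step_arm([
  [0,0,0,0.01,0,-0.05,0.5],
  [0,0,0,0,0,0,0.5],
  [0,0,0,0,0,0,0.5],
])

```text
clock: 16.7
position: [441.3, 261.4, 98.8]
orientation: [-2.22, -2.222, 0.0]
force: [0.8, -0.2, -1.3]
opening: 0.634
grasp_force: 25.0
```

Call:
step_arm([
  [0,0,0,0,0,-0.02,0.5],
  [0,0,0,0,0,0,0.5],
  [0,0,0,0,0,0,0.5],
])

```text
clock: 17.0
position: [441.4, 261.5, 98.7]
orientation: [-2.22, -2.222, -0.0]
force: [-2.0, -1.2, 8.3]
opening: 0.635
grasp_force: 25.0
```

Call:
step_arm([
  [0,0,0,0,0,0,0.7],
  [0,0,0,0,0,0,0.8],
  [0,0,0,0,0,0,0.85],
  [0,0,0,0,0,0.3,0.85],
  [0,0,0,0,0,0.7,0.85],
  [0,0,0,0,0,0.4,0.85],
  [0,0,0,0.05,-0.5,0,0.85],
  [0,0,0,0.05,-1,0,0.85],
  [0,0,0,0.05,-1,0,0.85],
  [0,0,0,0.05,-1,0,0.85],
])

```text
clock: 18.0
position: [449.6, 120.0, 154.9]
orientation: [2.22, 2.223, 0.001]
force: [0.6, 0.9, -0.6]
opening: 0.847
grasp_force: 0.0
```

Call:
step_arm([
  [0,0,0,0.05,-1,0,0.85],
  [0,0,0,0.05,-1,0,0.85],
  [0,0,0,0.05,-1,0,0.85],
  [0,0,0,0.05,-1,0,0.85],
  [0,0,0,0.045,-0.84,0,0.85],
  [0,0,0,0,-0.5,0,0.85],
  [0,0,0,0,0,-0.8,0.85],
  [0,0,0,0,0,-0.8,0.85],
  [0,0,0,0,0,0,0.85],
  [0,0,0,0,0,0,0.85],
])

```text
clock: 19.0
position: [459.3, -92.5, 90.7]
orientation: [-2.221, -2.222, 0.001]
force: [0.7, -0.5, 0.5]
opening: 0.847
grasp_force: 0.0
```

Run:
```python
from ov import *
t=cv2.cvtColor(r.camera("top"),cv2.COLOR_RGB2BGR);s=cv2.cvtColor(r.camera("scene"),cv2.COLOR_RGB2BGR)
cv2.imwrite("pics/t2.png",t);cv2.imwrite("pics/s2.png",s)
q=[(28,100,(0,255,0)),(11,107,(255,0,255))]
A=np.hstack([panel(t,"top",(441.4,261.),.466,100,q,(1,0)),panel(s,"scene",(441.4,261),.466,100,q,(-1.6,-.5))])
cv2.imwrite("pics/ov2.png",A)
print(r.sense()["joint_pos"].round(2))
```

```text
[-0.39  0.38  0.6   2.14 -0.33  0.71  0.43]
```

View pics/ov2.png

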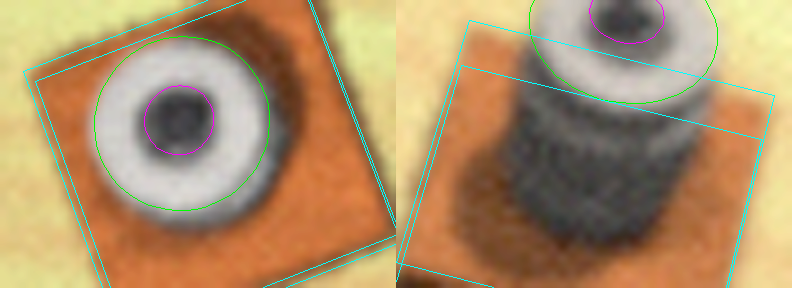

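The top (181,123) and scene crops show the large seat ring lying flat and centred on the step. Now the small sliding ring.

Call:
step_arm([
  [0,0,0,0,0,-0.8,0.85],
  [0,0,0,0,0,-0.6,0.85],
  [0,0,0,0,0,-0.35,0.85],
  [0,0,0,0,0,-0.12,0.85],
  [0,0,0,0,0,0,0.85],
  [0,0,0,0,0,0,0.45],
  [0,0,0,0,0,0,0.35],
  [0,0,0,0,0,0,0.35],
  [0,0,0,0,0,0,0.35],
  [0,0,0,0,0,0,0.35],
], squeeze=8)

```text
clock: 20.1
position: [459.6, -92.2, 15.6]
orientation: [2.22, 2.222, 0.001]
force: [-0.6, 0.8, 5.6]
opening: 0.504
grasp_force: 8.0
```

Call:
step_arm([
  [0,0,0,0,0,0,0.8],
  [0,0,0,0,0,0,0.8],
  [0,0,-0.1,0,0,0,0.8],
  [0,0,-0.15,0,0,0,0.8],
  [0,0,-0.15,0,0,0,0.8],
  [0,0,-0.15,0,0,0,0.8],
  [0,0,-0.15,0,0,0,0.8],
  [0,0,-0.15,0,0,0,0.8],
  [0,0,-0.15,0,0,0,0.8],
  [0,0,-0.15,0,0,0,0.8],
])

```text
clock: 21.1
position: [459.3, -92.2, 15.2]
orientation: [3.074, 0.648, -0.0]
force: [-0.7, -0.1, -0.2]
opening: 0.799
grasp_force: 0.0
```

Call:
step_arm([
  [0,0,-0.15,0,0,0,0.8],
  [0,0,-0.15,0,0,0,0.8],
  [0,0,-0.12,0,0,0,0.8],
  [0,0,0,0,0,0,0.8],
  [0,0,0,0,0,0,0.45],
  [0,0,0,0,0,0,0.35],
  [0,0,0,0,0,0,0.35],
  [0,0,0,0,0,0,0.35],
  [0,0,0,0,0,0,0.35],
], squeeze=20)

```text
clock: 22.0
position: [459.4, -92.3, 15.3]
orientation: [-3.141, -0.003, -0.0]
force: [-0.1, -0.1, 0.2]
opening: 0.486
grasp_force: 20.0
```

Call:
step_arm([
  [0,0,0,0,0,0.5,0.35],
  [0,0,0,0,0,1,0.35],
  [0,0,0,0,0,1,0.35],
  [0,0,0,0.03,-0.5,0.3,0.35],
  [0,0,0,0.05,-1,0,0.35],
  [0,0,0,0.05,-1,0,0.35],
  [0,0,0,0.05,-1,0,0.35],
  [0,0,0,0.05,-1,0,0.35],
  [0,0,0,0.05,-1,0,0.35],
  [0,0,0,0.05,-0.65,0,0.35],
])

```text
clock: 23.0
position: [471.7, -341.3, 127.3]
orientation: [3.141, -0.0, -0.0]
force: [-0.1, -0.1, -1.9]
opening: 0.487
grasp_force: 20.0
```

Call:
step_arm([
  [0,0,0,0,0,0,0.35],
  [0,0,0,0,0,0,0.35],
  [0,0,0,0,0,0,0.35],
])

```text
clock: 23.3
position: [472.6, -336.8, 126.8]
orientation: [-3.14, -0.005, 0.001]
force: [-0.0, 0.2, -1.4]
opening: 0.485
grasp_force: 20.0
```

Call:
step_arm([
  [0,0,0,0,-0.02,-0.3,0.35],
  [0,0,0,0,0,-0.2,0.35],
  [0,0,0,0,0,-0.1,0.35],
  [0,0,0,0,0,-0.1,0.35],
  [0,0,0,0,0,0,0.35],
  [0,0,0,0,0,0,0.35],
])

```text
clock: 23.9
position: [472.6, -339.2, 99.3]
orientation: [3.141, 0.003, -0.0]
force: [0.4, -0.8, -1.8]
opening: 0.485
grasp_force: 20.0
```

Call:
step_arm([
  [0,0,0,0,0,-0.15,0.35],
  [0,0,0,0,0,-0.15,0.35],
  [0,0,0,0,0,-0.05,0.35],
  [0,0,0,0,0,0,0.35],
  [0,0,0,0,0,0,0.35],
])

```text
clock: 24.4
position: [472.5, -339.2, 85.2]
orientation: [3.142, 0.003, -0.0]
force: [-0.8, 0.2, -2.0]
opening: 0.483
grasp_force: 20.0
```

Run:
```python
from ov import *
t=cv2.cvtColor(r.camera("top"),cv2.COLOR_RGB2BGR);s=cv2.cvtColor(r.camera("scene"),cv2.COLOR_RGB2BGR)
P=r.sense()["position"];z=P[2]-15.3+26
q=[(22,z,(0,255,0)),(7,88,(255,0,255))]
A=np.hstack([panel(t,"top",P[:2],.08,85,q,(.9,.2)),panel(s,"scene",P[:2],.08,85,q,(-1.4,-.4))])
cv2.imwrite("pics/ov3.png",A);print(P)
```

```text
[ 472.57451408 -339.21500734   85.39872739]
```

View pics/ov3.png

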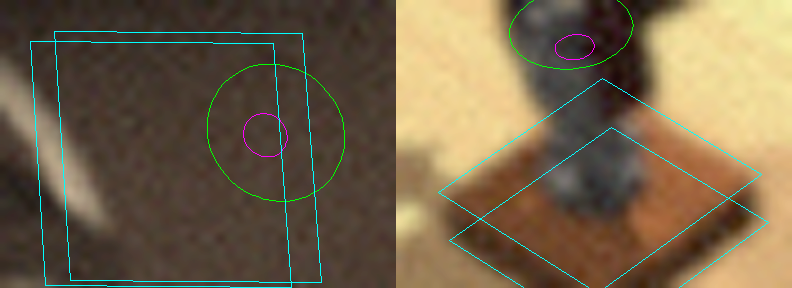

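The arm hides the tip here. There is no contact force with the bore past the step, so I go on.

Call:
step_arm([
  [0,0,0,0,0.03,-0.2,0.35],
  [0,0,0,0,0,-0.2,0.35],
  [0,0,0,0,0,-0.15,0.35],
  [0,0,0,0,0,-0.05,0.35],
  [0,0,0,0,0,0,0.35],
  [0,0,0,0,0,0,0.35],
])

```text
clock: 25.1
position: [472.5, -338.1, 61.3]
orientation: [3.141, 0.003, -0.0]
force: [-0.6, -0.7, -1.4]
opening: 0.483
grasp_force: 20.0
```

Call:
step_arm([
  [0,0,0,0,0,-0.05,0.35],
  [0,0,0,0,0,-0.03,0.35],
  [0,0,0,0,0,0,0.35],
  [0,0,0,0,0,0,0.35],
])

```text
clock: 25.5
position: [472.6, -337.9, 58.1]
orientation: [3.142, 0.003, 0.0]
force: [-0.4, 0.4, -2.0]
opening: 0.486
grasp_force: 20.0
```

Call:
step_arm([
  [0,0,0,0,0,-0.03,0.35],
  [0,0,0,0,0,0,0.35],
  [0,0,0,0,0,0,0.35],
])

```text
clock: 25.8
position: [472.7, -338.0, 57.4]
orientation: [-3.142, -0.003, -0.001]
force: [-0.9, 1.2, 5.3]
opening: 0.484
grasp_force: 20.0
```

Call:
step_arm([
  [0,0,0,0,0,-0.015,0.35],
  [0,0,0,0,0,0,0.35],
  [0,0,0,0,0,0,0.35],
])

```text
clock: 26.1
position: [472.7, -338.0, 57.3]
orientation: [-3.141, -0.003, -0.002]
force: [-3.1, 3.2, 12.8]
opening: 0.485
grasp_force: 20.0
```

Call:
step_arm([
  [0,0,0,0,0,0,0.6],
  [0,0,0,0,0,0,0.7],
  [0,0,0,0,0,0,0.8],
  [0,0,0,0,0,0.3,0.8],
  [0,0,0,0,0,0.7,0.8],
  [0,0,0,0,0,0.8,0.8],
  [0,0,0,0.2,0.4,0.1,0.8],
  [0,0,0,0.4,0.85,0,0.8],
  [0,0,0,0.4,0.85,0,0.8],
  [0,0,0,0.4,0.85,0,0.8],
])

```text
clock: 27.1
position: [529.1, -218.9, 133.2]
orientation: [3.141, 0.002, 0.001]
force: [-0.2, -0.9, -0.4]
opening: 0.8
grasp_force: 0.0
```

Call:
step_arm([
  [0,0,0,0.4,0.85,0,0.8],
  [0,0,0,0.4,0.85,0,0.8],
  [0,0,0,0.4,0.85,0,0.8],
  [0,0,0,0.4,0.75,0,0.8],
  [0,0,0,0.22,0.4,0,0.8],
  [0,0,0,0,0,-0.5,0.8],
  [0,0,0,0,0,0,0.8],
  [0,0,0,0,0,0,0.8],
])

```text
clock: 27.9
position: [600.8, -73.2, 112.7]
orientation: [3.141, 0.0, -0.001]
force: [-0.8, -1.2, 0.2]
opening: 0.798
grasp_force: 0.0
```

Run:
```python
from ov import *
t=cv2.cvtColor(r.camera("top"),cv2.COLOR_RGB2BGR);s=cv2.cvtColor(r.camera("scene"),cv2.COLOR_RGB2BGR)
cv2.imwrite("pics/t3.png",t)
q=[(22,68,(0,255,0)),(12,73,(0,0,255)),(7,88,(255,0,255))]
A=np.hstack([panel(t,"top",(472.7,-338),.05,85,q,(.9,.2)),panel(s,"scene",(472.7,-338),.05,85,q,(-1.4,-.4))])
cv2.imwrite("pics/ov4.png",A);print(r.sense()["joint_pos"].round(2))
```

```text
[-0.63  0.72  1.02  1.81 -0.71  1.03 -0.9 ]
```

View pics/ov4.png

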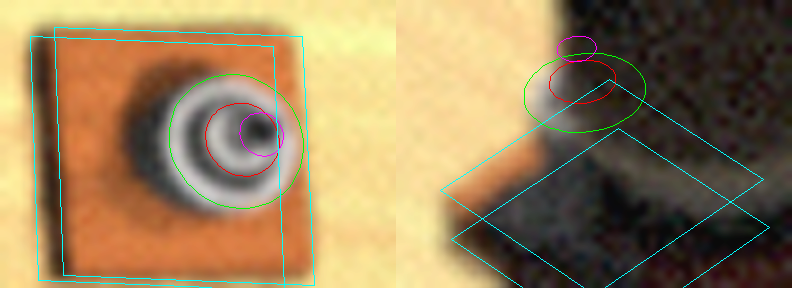

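Top crop: the small sliding ring is on the shoulder at (233,138), with the stem inside it. Now the small seat ring.

Call:
step_arm([
  [0,0,0,0.015,0.03,-0.9,0.8],
  [0,0,0,0,0,-0.8,0.8],
  [0,0,0,0,0,-0.4,0.8],
  [0,0,0,0,0,-0.15,0.8],
  [0,0,0,0,0,0,0.8],
  [0,0,0,0,0,0,0.8],
])

```text
clock: 28.6
position: [602.7, -71.3, 23.6]
orientation: [3.141, 0.002, 0.003]
force: [0.9, 0.2, 0.9]
opening: 0.795
grasp_force: 0.0
```

Call:
step_arm([
  [0,0,0,-0.03,-0.02,-0.2,0.8],
  [0,0,0,0,0,-0.06,0.8],
  [0,0,0,0,0,0,0.8],
  [0,0,0,0,0,0,0.45],
  [0,0,0,0,0,0,0.35],
  [0,0,0,0,0,0,0.35],
  [0,0,0,0,0,0,0.35],
  [0,0,0,0,0,0,0.35],
], squeeze=8)

```text
clock: 29.4
position: [600.8, -71.5, 11.9]
orientation: [3.142, 0.003, 0.0]
force: [-0.4, 0.2, 0.6]
opening: 0.462
grasp_force: 8.0
```

Call:
step_arm([
  [0,0,0,0,0,0,0.8],
  [0,0,0,0,0,0,0.8],
  [0,0,0.1,0,0,0,0.8],
  [0,0,0.15,0,0,0,0.8],
  [0,0,0.15,0,0,0,0.8],
  [0,0,0.15,0,0,0,0.8],
  [0,0,0.15,0,0,0,0.8],
  [0,0,0.15,0,0,0,0.8],
  [0,0,0.15,0,0,0,0.8],
  [0,0,0.15,0,0,0,0.8],
])

```text
clock: 30.4
position: [600.7, -71.5, 11.9]
orientation: [2.629, 1.719, 0.0]
force: [-0.1, -0.9, 0.1]
opening: 0.801
grasp_force: 0.0
```

Call:
step_arm([
  [0,0,0.15,0,0,0,0.8],
  [0,0,0.15,0,0,0,0.8],
  [0,0,0.12,0,0,0,0.8],
  [0,0,0,0,0,0,0.8],
  [0,0,0,0,0,0,0.45],
  [0,0,0,0,0,0,0.35],
  [0,0,0,0,0,0,0.35],
  [0,0,0,0,0,0,0.35],
  [0,0,0,0,0,0,0.35],
], squeeze=20)

```text
clock: 31.3
position: [600.8, -71.3, 11.8]
orientation: [2.221, 2.222, -0.0]
force: [0.6, -0.2, -0.7]
opening: 0.473
grasp_force: 20.0
```

Run:
```python
from h import *
print(r.sense()["joint_pos"].round(2))
```

```text
[-0.32  0.69  0.5   1.85 -0.48  0.72  0.46]
```

Call:
step_arm([
  [0,0,0,0,0,0.5,0.35],
  [0,0,0,0,0,1,0.35],
  [0,0,0,0,0,1,0.35],
  [0,0,0,-0.2,-0.4,0.4,0.35],
  [0,0,0,-0.4,-0.85,0,0.35],
  [0,0,0,-0.4,-0.85,0,0.35],
  [0,0,0,-0.4,-0.85,0,0.35],
  [0,0,0,-0.4,-0.85,0,0.35],
  [0,0,0,-0.4,-0.85,0,0.35],
  [0,0,0,-0.4,-0.85,0,0.35],
])

```text
clock: 32.3
position: [494.7, -293.2, 127.2]
orientation: [-2.221, -2.221, 0.001]
force: [0.1, -0.6, -0.6]
opening: 0.477
grasp_force: 20.0
```

Call:
step_arm([
  [0,0,0,-0.4,-0.75,0,0.35],
  [0,0,0,-0.2,-0.4,0,0.35],
  [0,0,0,0,0,0,0.35],
  [0,0,0,0,0,0,0.35],
  [0,0,0,0,0,0,0.35],
  [0,0,0,0,0,0,0.35],
])

```text
clock: 32.9
position: [473.4, -336.2, 127.6]
orientation: [-2.218, -2.224, -0.001]
force: [0.7, 0.7, -1.5]
opening: 0.477
grasp_force: 20.0
```

Call:
step_arm([
  [0,0,0,-0.015,-0.03,-0.3,0.35],
  [0,0,0,0,0,-0.15,0.35],
  [0,0,0,0,0,0,0.35],
  [0,0,0,0,0,0,0.35],
  [0,0,0,0,0,0,0.35],
])

```text
clock: 33.4
position: [472.2, -338.8, 109.9]
orientation: [2.22, 2.222, -0.0]
force: [0.5, -0.2, -1.2]
opening: 0.477
grasp_force: 20.0
```

Call:
step_arm([
  [0,0,0,0.015,0.03,0,0.35],
  [0,0,0,0,0,-0.1,0.35],
  [0,0,0,0,0,-0.05,0.35],
  [0,0,0,0,0,0,0.35],
  [0,0,0,0,0,0,0.35],
])

```text
clock: 33.9
position: [472.7, -337.5, 103.7]
orientation: [-2.22, -2.222, 0.0]
force: [-0.8, 0.3, -0.8]
opening: 0.48
grasp_force: 20.0
```

Call:
step_arm([
  [0,0,0,0,0,-0.07,0.35],
  [0,0,0,0,0,-0.05,0.35],
  [0,0,0,0,0,0,0.35],
  [0,0,0,0,0,0,0.35],
])

```text
clock: 34.3
position: [473.0, -337.7, 99.1]
orientation: [2.22, 2.222, -0.0]
force: [1.3, -1.2, -2.3]
opening: 0.477
grasp_force: 20.0
```

Call:
step_arm([
  [0,0,0,0.01,-0.01,-0.07,0.35],
  [0,0,0,0,0,-0.07,0.35],
  [0,0,0,0,0,0,0.35],
  [0,0,0,0,0,0,0.35],
])

```text
clock: 34.7
position: [473.1, -337.9, 93.3]
orientation: [-2.22, -2.222, 0.0]
force: [1.3, -0.7, -1.5]
opening: 0.478
grasp_force: 20.0
```

Call:
step_arm([
  [0,0,0,0,0,-0.07,0.35],
  [0,0,0,0,0,-0.05,0.35],
  [0,0,0,0,0,0,0.35],
  [0,0,0,0,0,0,0.35],
])

```text
clock: 35.1
position: [473.2, -337.9, 88.6]
orientation: [2.22, 2.223, -0.0]
force: [0.5, -0.5, -1.4]
opening: 0.476
grasp_force: 20.0
```

Call:
step_arm([
  [0,0,0,0,0,-0.05,0.35],
  [0,0,0,0,0,-0.035,0.35],
  [0,0,0,0,0,0,0.35],
  [0,0,0,0,0,0,0.35],
])

```text
clock: 35.5
position: [473.2, -337.9, 85.2]
orientation: [2.22, 2.222, -0.0]
force: [1.7, -1.6, -3.0]
opening: 0.476
grasp_force: 20.0
```

Call:
step_arm([
  [0,0,0,0,0,-0.025,0.35],
  [0,0,0,0,0,0,0.35],
  [0,0,0,0,0,0,0.35],
])

```text
clock: 35.8
position: [473.2, -337.9, 84.6]
orientation: [2.22, 2.222, 0.0]
force: [-0.5, 0.6, 4.7]
opening: 0.479
grasp_force: 20.0
```

Seated. I release it, retreat upward and aside, and check.

Call:
step_arm([
  [0,0,0,0,0,0,0.6],
  [0,0,0,0,0,0,0.7],
  [0,0,0,0,0,0,0.8],
  [0,0,0,0,0,0.3,0.8],
  [0,0,0,0,0,0.8,0.8],
  [0,0,0,0,0,0.8,0.8],
  [0,0,0,0,0.7,0.5,0.8],
  [0,0,0,0,0.9,0,0.8],
  [0,0,0,0,0.9,0,0.8],
  [0,0,0,0,0.9,0,0.8],
])

```text
clock: 36.8
position: [473.0, -200.7, 181.2]
orientation: [2.22, 2.221, 0.001]
force: [0.4, 0.1, -0.1]
opening: 0.799
grasp_force: 0.0
```

Call:
step_arm([
  [0,0,0,0,0.9,0,0.8],
  [0,0,0,0,0.7,0,0.8],
  [0,0,0,0,0,0,0.8],
  [0,0,0,0,0,0,0.8],
  [0,0,0,0,0,0,0.8],
  [0,0,0,0,0,0,0.8],
])

```text
clock: 37.4
position: [473.0, -139.3, 180.5]
orientation: [2.222, 2.22, -0.0]
force: [0.0, -0.4, -0.3]
opening: 0.798
grasp_force: 0.0
```

Run:
```python
from ov import *
t=cv2.cvtColor(r.camera("top"),cv2.COLOR_RGB2BGR);s=cv2.cvtColor(r.camera("scene"),cv2.COLOR_RGB2BGR)
q=[(21,85,(0,255,0)),(7,88,(255,0,255))];l=[(28,100,(0,255,0)),(11,107,(255,0,255))]
f=lambda p,y,b,q:np.hstack([panel(t,"top",p,y,b,q,(.9,.2)),panel(s,"scene",p,y,b,q,(-1.4,-.4))])
cv2.imwrite("pics/ov5.png",np.vstack([f((473.2,-337.9),.05,85,q),f((441.4,261.2),.466,100,l)]))
```

```text
(no output)
```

View pics/ov5.png

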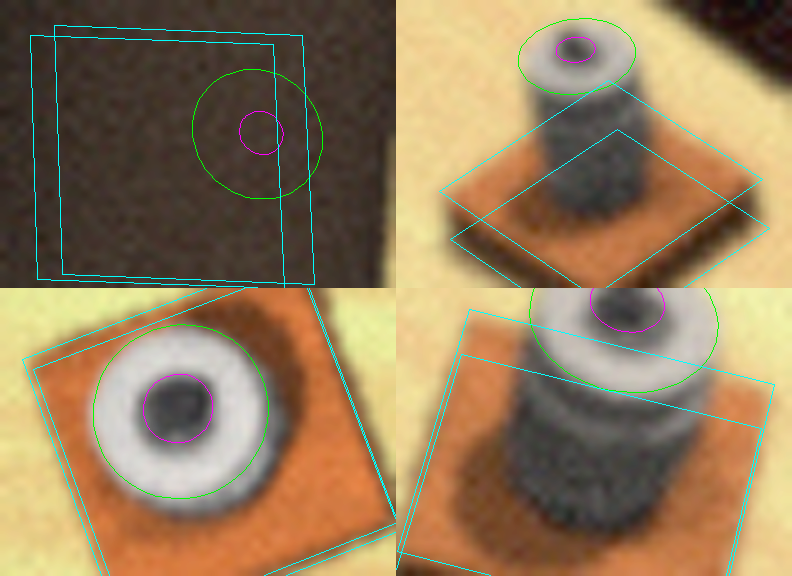

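The scene crop shows the small seat ring at the predicted spot (576,55) with the sliding ring below it. The large stack is unchanged. I hand the job in.

```bash
python3 -c "
from rig import r
print(r.job_done())"
```

```text
the job is handed in; nothing more can be done
None
```

I put all four rings on the tips of their own size, sliding ring first and seat ring second. Each was lowered until it rested before I let go, and the job was handed in at about 37 s; no verdict came back.

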